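Hook a trapped key out from under the rail's guard

TASK

A drilled steel key has slid back under the yellow guard of the key rail, where fingers cannot get at it. Take the orange-handled hooked pick from its blue stand, reach its hook under the guard into the key's hole, draw the key out along the channel until it is pressed home against the red stop (with 4 N or more, say 8 N, but never forcing the pick or the key beyond 22 N; keep the fingers off the key), leave it lying there against the stop, and hang the pick back upright in its stand without disturbing the things around.

Things in the scene. Friction and masses are not known exactly. Their poses are not given: they have to be found in the camera images.
- rail: Fixed aluminium key rail, 230 x 74 mm; origin at the centre of its underside, x along the channel towards the open pick-up end, z up. Channel on y = 0, 22 mm wide, floor at z = 10 mm. From x = -115 to -20 mm it is covered by a yellow guard, and above the key (z = 24 to 44 mm) it narrows to a slot 12 mm wide, shut at x = -109 mm. From x = -20 to 115 mm it is open above, walls up to z = 18 mm.
- guard_edge (a point): Middle of the guard's front edge on its upper face (rail x = -20, z = 48 mm: the rail's highest level); axes as the rail. The guard is 4 mm thick, underside at z = 44 mm. In the channel's +y wall, just under this edge, a sprung leaf bulges in front of the key: starting past it takes a peak of about 4 to 11 N, then 2 to 5 N until the key is out of the guard; before and after that under 2 N.
- channel (a point): Point on the channel floor in the open part (rail x = 65, y = 0, z = 10 mm); axes as the rail. Near it a rigid red stop block fills the channel up to z = 19 mm (3 mm lower than the key). Its face towards the guard is clamped anywhere from 24 mm before to 24 mm beyond this point along x, different each time and NOT measured: see it or feel for it.
- key_mid (a point): Centre of the loose dark steel key, 40 x 20 x 12 mm (x along the rail, z up, about 0.1 kg), lying on the channel floor. In its middle is a vertical through hole, 12 mm (x) by 10 mm (y). At the start it lies wholly under the guard, hole centre at rail x = -62 to -51 mm, behind the sprung leaf.
- pick_grip (a point): Centre of the pick's orange handle: 18 mm along x, 16 mm along y, 50 mm tall; pick 90 g in all. z up along the handle; the hook's foot points to -x. Gripped along x it cannot swivel under the pull. Below the handle come a collar, a 6 mm round shank, and a horizontal 6 mm round foot (underside 67 mm below this point) running 52 mm to -x and ending in a tip turned down.
- pick_tip (a point): Lower end of the pick's downturned tip (6 mm round, reaches 8 mm below the foot's underside), 52 mm to -x of and 75 mm below pick_grip; same axes. With the foot resting on the key's top the tip is 8 mm deep in the hole.
- pick_collar (a point): Underside of the pick's collar (30 mm across, 4 mm thick) on the shank's axis, 29 mm below pick_grip; same axes. At the start it rests on the stand's top.
- stand: Fixed blue pick stand, 112 x 60 x 56 mm; origin on the bench under the place of the pick's shank, same axes as the pick when it hangs there (pick_grip then at x = 0, y = 0, z = 85 mm). Its top (z = 56 mm) has a slot from x = -61 to 9 mm, 16 mm wide (y), through which the foot passes from above; the collar rests on its rims.
- tape: Bystander: roll of clear tape, 100 mm across, 26 mm high; origin at its underside.
- note_pad: Bystander: yellow note pad, 76 x 76 x 20 mm; origin at its underside.
- marker: Bystander: blue-and-white marker lying on the bench, 136 mm long, 12 mm wide; origin at its underside.

How it is judged:
By the outcome, as a careful person would: the job done as asked, in the order asked, and still so for the second after the job is handed in, with the robot touching nothing.
It also fails if it takes over 72 s, if anything falls off the work surface, if the arm or the gripper's body presses on something with over 40 N, if the wrist force passes 120 N, or if a joint passes its speed limit or range.

ROBOT

A 6-joint arm with a two-finger parallel gripper is mounted at the origin on the work surface; the furniture and walls round the work are solid. World frame = base frame: x ahead of the robot, y to its left, z up, the work surface at z = 0. Lengths are in m, angles in degrees, forces in N, time in s.
With the tool pointing down it reaches from about 0.4 to 0.825 m from the base axis. Payload 7 kg.
Tool frame: the origin (TCP) lies at the very end of the fingers, on their centre line; the grasp point (between the pads) lies 19 mm behind it (ctrl.grip_point_offset is the distance from the TCP to the grasp point, in m); x points along the fingers, z is the direction in which the jaws open and shut, and the axes are right-handed (so a half turn about x gives the same grasp; the last joint's range is limited). The gripper opens to 88 mm and grips with 3 to 60 N. Pads are 19 mm wide; open, the fingers measure 130 mm over their backs; the gripper's body (78 mm by 193 mm) begins 47 mm behind the grasp point.
Start: joints at [-55.628, 20.546, 0.682, 0, -70.136, -16.507], TCP at [0.207, -0.642, 0.227] pointing down, gripper open.
Joint ranges: [-176.03, 176.03], [-82.01, 121.73], [-58.28, 71.71], [-173.87, 95.51], [-174.79, -0.11], [-173.66, 173.66]. Speed limits (degrees/s): [136.94, 136.94, 172.46, 180, 180, 180].

INTERFACE

Orientations are given as [roll, pitch, yaw] about the fixed x, y, z axes, in that order (R = Rz(yaw) Ry(pitch) Rx(roll)).
In Python, from plant import get_obs, snapshot, calibration, close_job, ctrl gives the robot as it stands.
- The arm moves only by the tool move_arm, never from a script. Its argument "commands" is a list that holds one entry, the list of rows, each a list of 4 numbers: the shift along the tool's x, y, z in cm, then the turn about the tool's x in rad. In form: [[[dx, dy, dz, spin], ...]]. A call has 1 to 8 rows; each row shifts and turns the commanded pose from where the row before left it, along the tool's axes as they then stand; what a row does not reach is not made up. A row lasts 1/10 s, in which the tool goes at most 50 mm and 8.59 degrees, less where a joint would pass 70% of its speed; a pose out of reach is approached as far as the arm can. A call with a gripper value outside its range is refused whole. "jaw" is the finger opening in cm, from 0 to 8.76, set as the call begins (left out, the last holds). The fingers move at their own pace and stop on an object; the grip force is fixed at half the most. Time passes only in rows, so rows that do not move let the fingers close. It gives the time, the measured TCP pose, the force and the opening at its end, in the units of the state.
- get_obs(): the state, without advancing time (a new reading comes with each control period).
- snapshot(name): name is "scene" or "top" or "wrist"; returns (picture, depth): 420x560x3 uint8, red, green, blue; 420x560 float32, m along the optical axis (not along the pixel's ray), 0 where there is no reading.
- calibration(name): a dict with "mtx" (3x3 intrinsics, pixels), "T" (4x4, takes a point from camera to world coordinates); the wrist camera has in their place "tool_from_camera" (4x4, takes a point from camera to tool coordinates, whose origin is the TCP and whose axes are the tool frame's). Camera axes: x right, y up, looking along -z (the intrinsics and any distortion apply to the point x, -y, -z); pixel columns grow to the right and rows downward; lengths in m; the calibration is good to about 2 mm. A picture is of the moment at which its call begins: read the wrist's pose just before it. calibration takes no time and is no camera call.
- close_job(): hands the job in, once; it reports no verdict.
The state is a dict: "clock": time; "joint_pos": joint angles; "qvel": joint speeds; "tau": joint torques, N m; "tool_pos": TCP position; "orientation": TCP orientation; "force": force on the tool from outside, world axes, zero at the start; "moment": the same for the moment, N m; "opening": finger opening in m.
Only numpy, scipy, OpenCV 4.12 (cv2) and the standard library are available. Lean on these libraries where they do the work, as an engineer would, in place of code of your own. Each camera call takes 0.05 s, during which the arm holds its last target. There are 200 camera calls.

## Working session

There is one attempt and no reset: what is moved stays moved. The work goes in short steps, Python scripts to look and compute and a tool call to move; the robot and the scene stay as the last step left them, time stands still between calls to the robot, and variables do not carry over. Pictures are saved under pics/ and viewed, about 8 in all and at most 12, crops included, and the job is handed in when it is done.

Besides the shell and the picture viewer there is one more tool, called after ">>>" as a command line: name --argument value ..., lists and objects as JSON in quotes. move_arm: Moves the arm, as the interface text tells. Its arguments: {"type":"object","properties":{"commands":{"type":"array"},"jaw":{"type":"number"}},"required":["commands"]}

```bash
ls; mkdir -p pics; python3 - <<'E'
from plant import *
import cv2,numpy as np
print(get_obs())
for n in("top","scene"):
    im,d=snapshot(n); np.savez(f"pics/{n}0.npz",im=im,d=d); cv2.imwrite(f"pics/{n}0.png",im[:,:,::-1]); c=calibration(n); print(n,c)
print(calibration("wrist"),ctrl.grip_point_offset)
a=cv2.imread("pics/top0.png");b=cv2.imread("pics/scene0.png")
E
```

```text
pics
{'clock': 0.0, 'joint_pos': array([-5.56283433e+01,  2.05912247e+01,  6.34020059e-01, -2.01097560e-02,
       -7.01339935e+01, -1.65069640e+01]), 'qvel': array([-0.08175047,  0.06956944,  0.03874372,  0.08059716, -0.05025641,
        0.00171687]), 'tau': array([ 1.33079542e-03, -5.82723355e+01,  2.93060428e+01,  6.99736252e+00,
        6.99873941e-03, -1.46209027e-04]), 'tool_pos': array([ 0.20690229, -0.64200735,  0.22562695]), 'orientation': array([  4.79752577,  89.90686248, 112.65536976]), 'force': array([-1.16755091,  0.70361652, -0.06241719]), 'moment': array([ 0.00339889, -0.00117391, -0.02531872]), 'opening': 0.08763476194833224}
top {'mtx': array([[497.26122558,   0.        , 283.16050958],
       [  0.        , 497.26122558, 204.61659449],
       [  0.        ,   0.        ,   1.        ]]), 'T': array([[ 0.00876412,  0.98783884, -0.15523406,  0.26786738],
       [-0.99986276,  0.01083958,  0.01252849,  0.06896533],
       [ 0.0140588 ,  0.15510296,  0.98779827,  1.10841817],
       [ 0.        ,  0.        ,  0.        ,  1.        ]])}
scene {'mtx': array([[380.48634
[... 220 characters left out ...]
283,  0.72004789, -0.61268552, -0.4856162 ],
       [ 0.0130911 ,  0.64454637,  0.76445314,  0.71920386],
       [ 0.        ,  0.        ,  0.        ,  1.        ]])}
{'mtx': array([[348.48723884,   0.        , 278.11554285],
       [  0.        , 348.48723884, 216.58523231],
       [  0.        ,   0.        ,   1.        ]]), 'tool_from_camera': array([[-6.16354399e-04,  2.95684263e-01, -9.55285526e-01,
        -1.56846072e-01],
       [-8.23075820e-04,  9.55285234e-01,  2.95684704e-01,
         8.13645671e-02],
       [ 9.99999471e-01,  9.68518986e-04, -3.45423689e-04,
         9.75910947e-04],
       [ 0.00000000e+00,  0.00000000e+00,  0.00000000e+00,
         1.00000000e+00]])} 0.0188
```

View pics/top0.png

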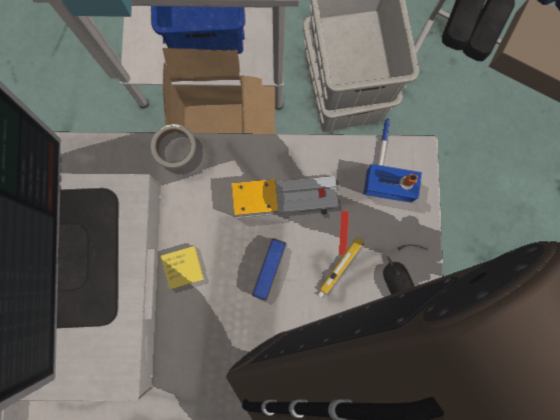

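View pics/scene0.png

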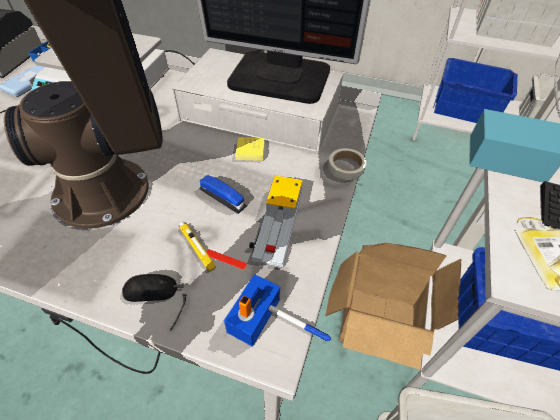

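The top view shows the guard at (254,197), the red stop near (322,192), the stand at (393,183) with the orange handle at (409,181), and the pad at (183,268). The rail's open end points to the right, which is world -y.

```bash
cat > h.py <<'E'
import cv2,numpy as np
from plant import *
from scipy.spatial.transform import Rotation as R
def tcp(o):
    T=np.eye(4);T[:3,:3]=R.from_euler('xyz',o['orientation'],degrees=True).as_matrix();T[:3,3]=o['tool_pos'];return T
def camT(n,o=None):
    c=calibration(n); return c['mtx'],(c['T'] if n!='wrist' else tcp(o)@c['tool_from_camera'])
def cloud(d,K,T):
    v,u=np.indices(d.shape); P=np.stack([(u-K[0,2])/K[0,0]*d,-(v-K[1,2])/K[1,1]*d,-d],-1)
    return P@T[:3,:3].T+T[:3,3]
def ray(uv,z,K,T):
    uv=np.atleast_2d(uv).astype(float); r=np.stack([(uv[:,0]-K[0,2])/K[0,0],-(uv[:,1]-K[1,2])/K[1,1],-np.ones(len(uv))],-1)@T[:3,:3].T
    s=(z-T[2,3])/r[:,2]; return T[:3,3]+r*s[:,None]
def rect(P):
    (c,s,a)=cv2.minAreaRect((P[:,:2]*1000).astype(np.float32)); return np.round(c,1),np.round(s,1),round(a,2)
def hsv(im): return cv2.cvtColor(im,cv2.COLOR_RGB2HSV)
def mask(im,lo,hi): return cv2.inRange(hsv(im),lo,hi)>0
E
python3 - <<'E'
from h import *
for n in("top","scene"):
    f=np.load(f"pics/{n}0.npz");im,d=f['im'],f['d'];K,T=camT(n);P=cloud(d,K,T)
    box=(P[...,0]>.3)&(P[...,0]<.75)&(P[...,1]>-.3)&(P[...,1]<.25)&(d>0)
    if n=="top": box[:150]=False
    y=mask(im,(20,120,100),(35,255,255))&box
    b=mask(im,(105,120,40),(125,255,255))&box
    r=(mask(im,(0,150,80),(5,255,255))|mask(im,(174,150,80),(180,255,255)))&box
    o=mask(im,(6,150,100),(16,255,255))&box
    for nm,m in dict(y=y,b=b,r=r,o=o).items():
        k,l,s,c=cv2.connectedComponentsWithStats(m.astype(np.uint8))
        for i in range(1,k):
            if s[i,4]<15: continue
            p=P[l==i]; q=p[p[:,2]>np.percentile(p[:,2],60)-.004]
            print(n,nm,c[i].round(1),s[i,4],'z',np.percentile(p[:,2],[5,50,95]).round(4),rect(q))
    # zoom
    u0,v0,w,h=((225,100,220,130) if n=="top" else (215,165,130,190))
    z=800//w if n=="top" else 3
    cv2.imwrite(f"pics/{n}0z.png",cv2.resize(im[v0:v0+h,u0:u0+w,::-1],None,fx=3.6 if n=="top" else 3.1,fy=3.6 if n=="top" else 3.1,interpolation=cv2.INTER_CUBIC))
a=cv2.imread("pics/top0z.png");b=cv2.imread("pics/scene0z.png")
E
```

```text
top y [253.9 196.7] 1285 z [0.0457 0.0488 0.0519] (array([451.7, 118.2]), array([70.4, 92.4]), 6.33)
top y [351.3 251.5] 229 z [0.0081 0.0116 0.0158] (array([330.4, -91.1]), array([19.4, 84.6]), 53.72)
top y [195.4 259.6] 80 z [0.0176 0.0209 0.0237] (array([321.7, 243.8]), array([43.5, 13.3]), 3.06)
top b [389.9 183.2] 1355 z [0.0044 0.056  0.0598] (array([ 487.6, -184.1]), array([110.2,  59.3]), 81.08)
top b [273.6 254.4] 366 z [0.0338 0.0426 0.0468] (array([323.5,  76. ]), array([27.7, 57. ]), 70.85)
top r [321.2 192.2] 34 z [0.0165 0.0198 0.0238] (array([466.9, -29. ]), array([17.2,  9.3]), 0.76)
top r [343.3 232. ] 288 z [-0.0017  0.0013  0.0051] (array([380.4, -80.7]), array([15.9, 97.5]), 86.09)
top o [410.8 180.1] 31 z [0.0936 0.1081 0.113 ] (array([ 480.1, -206.3]), array([15.9, 10. ]), 44.63)
scene y [253.1 156.2] 100 z [0.0046 0.0138 0.0222] (array([321.8, 246.9]), array([44.3, 11.7]), 17.44)
scene y [284.  191.6] 832 z [0.0462 0.0483 0.0502] (array([450.2, 118.1]), array([70. , 95.4]), 7.05)
scene y [204.4 257.8] 233 z [0.0056 0.0107 0.0128] (array([330.6, -92.2]), array([19.6, 84.1]), 54.14)
scene b [230.5 194.9] 318 z [0.0263 0.0393 0.0452] (array([323. ,  76.1]), array([30.8, 53.5]), 74.67)
scene b [253.  309.8] 1943 z [0.004  0.0553 0.0578] (array([ 486.5, -184.2]), array([113.2,  59.9]), 80.85)
scene b [317.3 332.4] 178 z [0.0061 0.0111 0.0153] (array([ 616.9, -179.3]), array([11.7, 52.8]), 77.73)
scene r [270.  248.3] 58 z [0.0127 0.0181 0.0203] (array([466.9, -30.4]), array([14.3, 20.1]), 88.12)
scene r [226.4 259. ] 286 z [-0.0014  0.0008  0.0027] (array([378.2, -79.8]), array([19. , 98.8]), 86.31)
scene o [245.  308.3] 146 z [0.0669 0.0906 0.1105] (array([ 484.8, -213.1]), array([18.7, 11. ]), 42.1)
```

View pics/top0z.png

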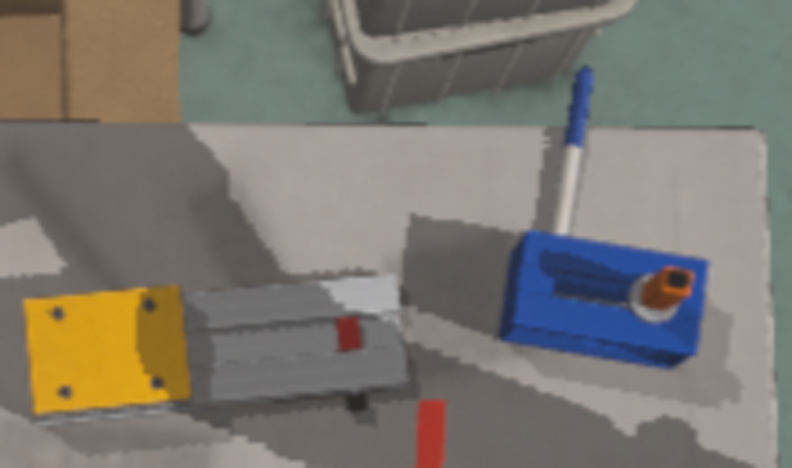

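```bash
cat >> h.py <<'E'
def u(a): a=np.radians(a); return np.array([np.cos(a),np.sin(a)])
RAIL=dict(c=np.array([.451,.1182])+.0675*u(-83.6),yaw=-83.6)
STAND=dict(c=np.array([.487,-.1842])+.026*u(-99.),yaw=-99.)
def go(pos,zyaw=None):
    "rows needed: TCP to pos with tool z axis at world yaw zyaw (shift first, in present axes, then spin)"
    o=get_obs();T=tcp(o);dl=T[:3,:3].T@(np.array(pos)-T[:3,3])
    a=np.degrees(np.arctan2(T[1,2],T[0,2])); s=None
    if zyaw is not None: # tool x is down: +spin turns clockwise from above
        s=-((zyaw-a+180)%360-180)
    print('t',round(o['clock'],2),'tcp',T[:3,3].round(4),'zyaw',a.round(2),'shift cm',(dl*100).round(2),'spin rad',None if s is None else round(np.radians(s),3),'j',o['joint_pos'].round(1),'F',o['force'].round(1),'open',round(o['opening'],4))
def P(fr,x,y=0.):
    return fr['c']+x*u(fr['yaw'])+y*u(fr['yaw']+90)
E
python3 - <<'E'
from h import *
print(P(RAIL,0),P(STAND,0)); T=tcp(get_obs());print(T.round(3))
# look pose: tool y along rail +x => tool z yaw: x down, z = x cross y
# camera 81mm on +y side. Want ray ~45deg from vertical through (rail x=-20,z=44)
K,TC=camT('wrist',get_obs())
for h in (.20,):
    cz=h+.157; gx=-.02+(cz-.044)*np.tan(np.radians(44)) ; print('cam x rail',gx)
    p=P(RAIL,gx-.0814); go([*p,h], RAIL['yaw']-90)
    go([*p,h], RAIL['yaw']+90)
E
```

```text
[0.45852415 0.05112067] [ 0.4829327 -0.2098799]
[[-0.001 -0.952 -0.307  0.207]
 [ 0.001 -0.307  0.952 -0.642]
 [-1.     0.     0.001  0.226]
 [ 0.     0.     0.     1.   ]]
cam x rail 0.2822605865146141
t 0.1 tcp [ 0.2069 -0.6421  0.2257] zyaw 107.86 shift cm [  2.63 -41.22  38.57] spin rad -1.371 j [-55.6  20.6   0.6  -0.  -70.1 -16.5] F [ 0.3 -0.4 -0.6] open 0.0874
t 0.1 tcp [ 0.2069 -0.6421  0.2257] zyaw 107.86 shift cm [  2.63 -41.22  38.57] spin rad 1.771 j [-55.6  20.6   0.6  -0.  -70.1 -16.5] F [ 0.3 -0.4 -0.6] open 0.0874
```

>>> move_arm --commands '[[[0,-3,3.1,0],[0,-3,3.1,0],[0,-3,3.1,0],[0,-3,3.1,0],[0,-3,3.1,0],[0,-3,3.1,0],[0,-3,3.1,0],[0,-3,3.1,0]]]'

```text
clock: 0.9
tool_pos: [0.3596, -0.3311, 0.2264]
orientation: [3.2, 90.0, 111.1]
force: [1.0, -0.7, 1.1]
opening: 0.0875
```

>>> move_arm --commands '[[[0,-3,3.1,0],[0,-3,3.1,0],[0,-3,3.1,0],[0,-3,3.1,0],[0,-3,3.1,0],[0,-3.2,3,0],[0,0,0,-0.14],[0,0,0,-0.14]]]'

```text
clock: 1.7
tool_pos: [0.4762, -0.0994, 0.2261]
orientation: [54.9, 89.9, 179.2]
force: [1.1, -1.5, -1.0]
opening: 0.0875
```

>>> move_arm --commands '[[[0,0,0,-0.14],[0,0,0,-0.14],[0,0,0,-0.14],[0,0,0,-0.14],[0,0,0,-0.14],[0,0,0,-0.14],[0,0,0,-0.14],[0,0,0,-0.11]]]'

```text
clock: 2.5
tool_pos: [0.4756, -0.1009, 0.2263]
orientation: [-15.1, 90.0, 171.6]
force: [0.8, -0.1, 0.9]
opening: 0.0871
```

>>> move_arm --commands '[[[2,0,0,0],[2,0,0,0],[2,0,0,0],[1.5,0,0,0],[0,0,0,0],[0,0,0,0]]]'

```text
clock: 3.1
tool_pos: [0.4759, -0.1009, 0.1517]
orientation: [22.7, 90.0, -151.0]
force: [-0.3, 0.3, -0.2]
opening: 0.0878
```

```bash
python3 - <<'E'
from h import *
go([*P(RAIL,.153),.15],RAIL['yaw']-90)
o=get_obs();im,d=snapshot('wrist');np.savez('pics/w1.npz',im=im,d=d,T=camT('wrist',o)[1]);cv2.imwrite('pics/w1.png',im[:,:,::-1])
E
```

```text
t 3.1 tcp [ 0.4759 -0.1009  0.1517] zyaw -173.63 shift cm [ 0.17 -0.    0.03] spin rad -0.001 j [ 11.3   6.5 -28.6   0.  -54.9  -4.9] F [-0.3  0.3 -0.2] open 0.0878
```

View pics/w1.png

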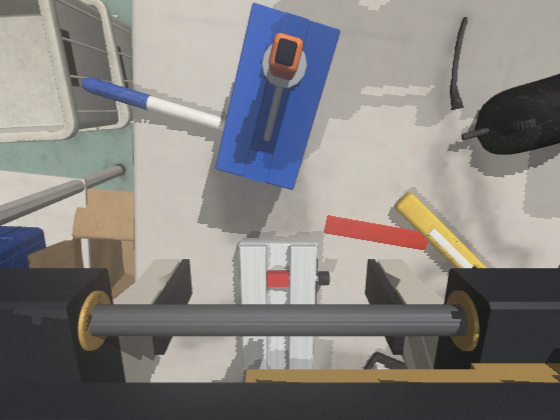

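The wrist view shows the stand and handle at top (275,95), and the red stop in the rail at (277,278). The gripper bar hides the guard.

```bash
python3 - <<'E'
from h import *
f=np.load("pics/w1.npz");im,d,T=f['im'],f['d'],f['T'];K,_=camT('top');K=calibration('wrist')['mtx'];Pt=cloud(d,K,T)
b=mask(im,(105,120,40),(125,255,255));b[:, :215]=False;b[200:]=False
q=Pt[b];print('blue z',np.percentile(q[:,2],[5,50,90]));q=q[abs(q[:,2]-np.percentile(q[:,2],70))<.005];print('stand top depth',rect(q))
# top outline by ray at z=.056: silhouettes of blue mask
m=(b&(Pt[...,2]>.045)).astype(np.uint8);m=cv2.morphologyEx(m,cv2.MORPH_CLOSE,np.ones((9,9)))
c=max(cv2.findContours(m,0,2)[0],key=cv2.contourArea)[:,0]
print('stand top ray',rect(ray(c,.056,K,T)))
o=mask(im,(4,130,60),(18,255,255))|(hsv(im)[...,2]<90)
o=o&(Pt[...,2]>.1)&(np.indices(o.shape)[0]<90)&(np.abs(np.indices(o.shape)[1]-285)<25)
print('handle n',o.sum(),Pt[o].mean(0) if o.any() else 0, np.percentile(Pt[o][:,2],[5,50,95]) if o.any() else 0)
c=max(cv2.findContours(o.astype(np.uint8),0,2)[0],key=cv2.contourArea)[:,0];print('handle top',rect(ray(c,.110,K,T)))
r=(mask(im,(0,120,60),(7,255,255))|mask(im,(172,120,60),(180,255,255)));r[:265]=False;r[295:]=False;r[:,300:]=False
c=max(cv2.findContours(r.astype(np.uint8),0,2)[0],key=cv2.contourArea)[:,0];print('red px',c.min(0),c.max(0));p=ray(c,.019,K,T);print('red',rect(p))
for X in p: pass
rel=(p[:,:2]-RAIL['c'])*1000; e=np.stack([u(RAIL['yaw']),u(RAIL['yaw']+90)]);l=rel@e.T;print('rail coords min/max',l.min(0),l.max(0))
# rail: end region & walls at z=.018
g=(Pt[...,2]>.010)&(Pt[...,2]<.03)&(np.indices(r.shape)[0]>230)&(np.indices(r.shape)[0]<300)&(np.abs(np.indices(r.shape)[1]-278)<60)
for v in (250,260,292,296):
    x=np.where(g[v])[0]; w=ray([[x.min(),v],[x.max()+1,v]],.018,K,T);l=(w[:,:2]-RAIL['c'])*1000@e.T;print(v,x.min(),x.max(),l.round(1).tolist())
E
```

```text
blue z [0.00394555 0.05459896 0.05555887]
stand top depth (array([ 486.7, -183.4]), array([111.8,  59.1]), 80.77)
stand top ray (array([ 486.6, -184.3]), array([112.7,  58.6]), 80.71)
handle n 832 [ 0.48234525 -0.20878573  0.11205013] [0.10703849 0.11041359 0.11248524]
handle top (array([ 482.5, -209. ]), array([15.2, 14.9]), 80.86)
red px [267 271] [288 286]
red (array([467.4, -31.4]), array([19.5, 15.3]), 6.3)
rail coords min/max [ 75.36236214 -10.08878896] [90.69674964  9.36679136]
250 240 316 [[111.0, 33.3], [110.9, -36.0]]
260 240 316 [[101.2, 33.6], [101.1, -36.3]]
292 241 316 [[68.6, 33.8], [68.5, -37.3]]
296 241 316 [[64.4, 33.9], [64.3, -37.4]]
```

>>> move_arm --commands '[[[0,3,0.15,0],[0,4,0.2,0],[0,3.84,0.2,0],[0,0,0,-0.144],[0,0,0,-0.144],[0,0,0,-0.144],[0,0,0,-0.144],[0,0,0,-0.144]]]'

```text
clock: 3.95
tool_pos: [0.483, -0.2094, 0.1528]
orientation: [124.7, 89.9, -7.3]
force: [0.7, 0.1, -0.2]
opening: 0.0876
```

>>> move_arm --commands '[[[0,0,0,-0.144],[0,0,0,-0.144],[0,0,0,-0.144],[0,0,0,-0.144],[0,0,0,0],[0,0,0,0]]]'

```text
clock: 4.55
tool_pos: [0.4828, -0.2093, 0.1523]
orientation: [92.6, 89.9, -7.0]
force: [0.1, -0.6, 0.3]
opening: 0.0877
```

```bash
cat >>h.py <<'E'
STAND=dict(c=np.array([.4824,-.2095]),yaw=-99.25)
def snapw(n):
    o=get_obs();im,d=snapshot('wrist');K,T=camT('wrist',o);np.savez(f'pics/{n}.npz',im=im,d=d,T=T);cv2.imwrite(f'pics/{n}.png',im[:,:,::-1]);return im,d,K,T,cloud(d,K,T)
E
python3 - <<'E'
from h import *
go([*P(STAND,0),.068],STAND['yaw'])
im,d,K,T,Pt=snapw('w2')
o=((mask(im,(4,130,60),(18,255,255))|(hsv(im)[...,2]<90))&(abs(Pt[...,2]-.11)<.006)&(np.linalg.norm(Pt[...,:2]-STAND['c'],axis=-1)<.03)).astype(np.uint8)
c=max(cv2.findContours(o,0,2)[0],key=cv2.contourArea)[:,0];print(c.mean(0),o.sum(),'handle top',rect(ray(c,.110,K,T)))
b=mask(im,(105,120,40),(125,255,255))&(Pt[...,2]>.045);m=cv2.morphologyEx(b.astype(np.uint8),cv2.MORPH_CLOSE,np.ones((9,9)))
c=max(cv2.findContours(m,0,2)[0],key=cv2.contourArea)[:,0];print('stand',rect(ray(c,.056,K,T)))
E
```

```text
t 4.55 tcp [ 0.4828 -0.2093  0.1523] zyaw -99.62 shift cm [ 8.43 -0.05  0.03] spin rad -0.007 j [ -2.1  10.2 -24.    0.  -55.7  82.4] F [ 0.1 -0.6  0.3] open 0.0877
[276.64285714 241.67857143] 507 handle top (array([ 484.4, -208.9]), array([15.9, 14.4]), 80.95)
stand (array([ 490.6, -184.2]), array([110.6,  64. ]), 80.34)
```

View pics/w2.png

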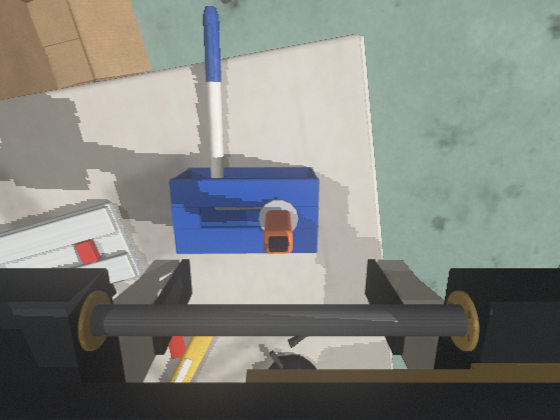

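>>> move_arm --commands '[[[2,0,0.03,-0.006],[2.5,0,0,0],[2.4,0,0,0],[1.5,0,0,0],[0,0,0,0],[0,0,0,0]]]'

```text
clock: 5.2
tool_pos: [0.4827, -0.2096, 0.068]
orientation: [-20.8, 90.0, -119.9]
force: [-0.5, -0.4, 0.0]
opening: 0.0875
```

>>> move_arm --commands '[[[0,0,0,0],[0,0,0,0],[0,0,0,0],[0,0,0,0],[0,0,0,0],[0,0,0,0],[0,0,0,0],[0,0,0,0]]]' --jaw 1.4

```text
clock: 6.0
tool_pos: [0.4823, -0.2095, 0.0675]
orientation: [-80.6, 90.0, -179.6]
force: [-0.6, 0.3, 0.0]
opening: 0.0291
```

>>> move_arm --commands '[[[0,0,0,0],[0,0,0,0],[0,0,0,0],[0,0,0,0],[0,0,0,0]]]' --jaw 0.5

```text
clock: 6.5
tool_pos: [0.4823, -0.2095, 0.0675]
orientation: [-88.4, 90.0, 172.6]
force: [0.3, -0.2, -1.4]
opening: 0.0179
```

>>> move_arm --commands '[[[-0.5,0,0,0],[-1,0,0,0],[-2,0,0,0],[-2,0,0,0],[-2,0,0,0],[-2,0,0,0],[0,0,0,0]]]'

```text
clock: 7.2
tool_pos: [0.4842, -0.2099, 0.1664]
orientation: [88.1, 89.7, -10.9]
force: [0.8, 0.2, 0.4]
opening: 0.0177
```

```bash
python3 - <<'E'
from h import *
# place pick tip above open channel at rail x=10 -> grip at 62, z tip 40 => TCP 98
go([*P(RAIL,.085),.11],RAIL['yaw'])
E
```

```text
t 7.2 tcp [ 0.4842 -0.2099  0.1664] zyaw -99.01 shift cm [  5.61  -4.4  -17.18] spin rad -0.269 j [ -2.1   9.3 -23.    0.1 -57.3  83. ] F [0.8 0.2 0.4] open 0.0177
```

>>> move_arm --commands '[[[0,-0.9,-3.4,0],[0,-0.9,-3.4,0],[0,-0.9,-3.4,0],[0,-0.9,-3.4,0],[0,-0.8,-3.58,0],[0,0,0,-0.135],[0,0,0,-0.134],[2,0,0,0]]]'

```text
clock: 8.0
tool_pos: [0.4676, -0.032, 0.1446]
orientation: [95.6, 89.7, 12.4]
force: [-0.0, -0.1, -0.7]
opening: 0.0177
```

>>> move_arm --commands '[[[1.6,0,0,0],[0,0,0,0],[0,0,0,0],[0,0,0,0]]]'

```text
clock: 8.4
tool_pos: [0.4665, -0.0329, 0.1274]
orientation: [92.3, 89.9, 8.7]
force: [-0.3, 1.0, -0.9]
opening: 0.0179
```

```bash
python3 - <<'E'
from h import *
go([*P(RAIL,.085),.13],RAIL['yaw'])
im,d,K,T,Pt=snapw('w3')
f,_=snapshot('scene');cv2.imwrite('pics/s3.png',cv2.resize(f[150:310,190:350,::-1],None,fx=3.7,fy=3.7,interpolation=cv2.INTER_CUBIC))
E
```

```text
t 8.4 tcp [ 0.4665 -0.0329  0.1274] zyaw -83.62 shift cm [-0.25  0.15  0.07] spin rad -0.0 j [ 20.2   6.2 -32.7   0.  -51.   76.2] F [-0.3  1.  -0.9] open 0.0179
```

View pics/w3.png

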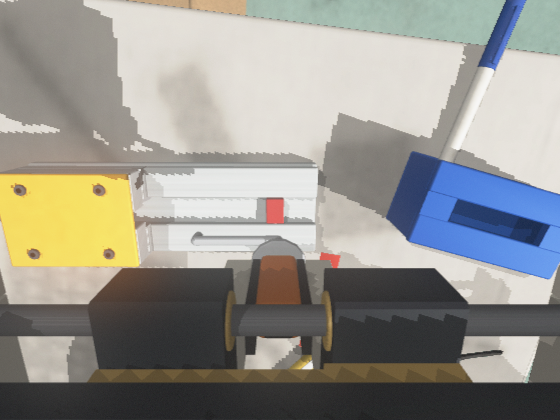

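Wrist view: the foot runs from the shank (283,240) to the tip (197,239). The channel lies at rows 195–222, the guard's front edge at column 143 and the stop at (274,211).

```bash
python3 - <<'E'
from h import *
f=np.load("pics/w3.npz");im,d,T=f['im'],f['d'],f['T'];K=calibration('wrist')['mtx'];Pt=cloud(d,K,T)
e=np.stack([u(RAIL['yaw']),u(RAIL['yaw']+90)]);L=lambda p:((p[:,:2]-RAIL['c'])*1000@e.T)
y=mask(im,(20,120,100),(35,255,255));y[:,200:]=False;y[:150]=False
m=cv2.morphologyEx(y.astype(np.uint8),cv2.MORPH_CLOSE,np.ones((9,9)));c=max(cv2.findContours(m,0,2)[0],key=cv2.contourArea)[:,0]
p=ray(c,.048,K,T);print('guard',rect(p));l=L(p);print('guard rail mm min/max',l.min(0),l.max(0), 'front edge med',np.median(l[(l[:,0]>l[:,0].max()-6)],0))
for q in (10,30,50): 
    s=l[abs(l[:,0]-(-q-30))<2]; print('y at x',-q-30,s[:,1].min().round(1),s[:,1].max().round(1))
print('guard depth z',np.median(Pt[y][:,2]))
ft=(Pt[...,2]>.065)&(Pt[...,2]<.1);ft[:,:185]=False;ft[:,275:]=False;ft[:225]=False;ft[255:]=False
print('foot n',ft.sum())
for cc in (193,195,197,200,210,220,240,260): 
    r=np.where(ft[:,cc])[0]
    if len(r): print(cc,r.min(),r.max(),Pt[r,cc][:,2].max().round(4), L(ray([[cc,(r.min()+r.max())/2]],.081,K,T)).round(1))
for cc in (165,180,230): print(cc,[(v,int(g),round(float(z)*1000)) for v,g,z in zip(range(160,232),cv2.cvtColor(im,cv2.COLOR_RGB2GRAY)[160:232,cc],Pt[160:232,cc,2])][::2])
r=(mask(im,(0,120,60),(7,255,255))|mask(im,(172,120,60),(180,255,255)));r[:190]=False;r[230:]=False;r[:,300:]=False
c=max(cv2.findContours(r.astype(np.uint8),0,2)[0],key=cv2.contourArea)[:,0];print('red px',c.min(0),c.max(0));l=L(ray(c,.019,K,T));print('red',l.min(0),l.max(0))
E
```

```text
guard (array([451.3, 118.9]), array([68.8, 97.5]), 5.73)
guard rail mm min/max [-117.06743961  -33.8355392 ] [-19.43390172  35.15518788] front edge med [-20.39302717   3.88260693]Traceback (most recent call last):
  File "<stdin>", line 8, in <module>
    return umr_minimum(a, axis, None, out, keepdims, initial, where)
ValueError: zero-size array to reduction operation minimum which has no identity
```

View pics/s3.png

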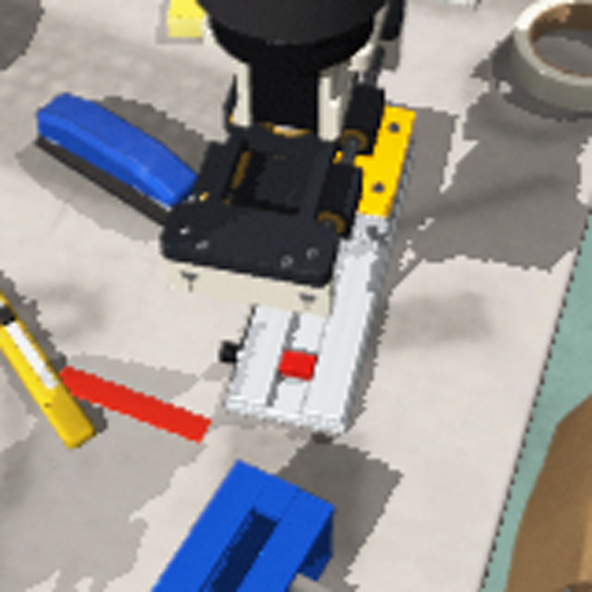

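The scene crop shows the gripper hiding the middle of the rail, so it adds nothing. I'll finish the measurement from the wrist picture.

```bash
python3 - <<'E'
from h import *
f=np.load("pics/w3.npz");im,d,T=f['im'],f['d'],f['T'];K=calibration('wrist')['mtx'];Pt=cloud(d,K,T)
e=np.stack([u(RAIL['yaw']),u(RAIL['yaw']+90)]);L=lambda p:((p[:,:2]-RAIL['c'])*1000@e.T)
ft=(Pt[...,2]>.065)&(Pt[...,2]<.1);ft[:,:185]=False;ft[:,275:]=False;ft[:225]=False;ft[255:]=False
y=mask(im,(20,120,100),(35,255,255))
for cc in (20,60,120):
    r=np.where(y[150:,cc])[0]+150; print('guard col',cc,r.min(),r.max(),L(ray([[cc,r.min()],[cc,r.max()+1]],.048,K,T)).round(1).tolist())
for v in (190,220,250):
    r=np.where(y[v,:200])[0]; print('guard front',v,r.max(),L(ray([[r.max()+1,v]],.048,K,T)).round(1).tolist())
print('foot n',ft.sum())
for cc in (193,195,197,200,210,220,240,260): 
    r=np.where(ft[:,cc])[0]
    if len(r): print(cc,r.min(),r.max(),Pt[r,cc][:,2].max().round(4), L(ray([[cc,(r.min()+r.max()+1)/2]],.081,K,T)).round(1))
G=cv2.cvtColor(im,cv2.COLOR_RGB2GRAY)
for cc in (165,180,230): print(cc,160,G[160:232,cc].tolist());
print((Pt[160:232,180,2]*1000).round().astype(int).tolist())
r=(mask(im,(0,120,60),(7,255,255))|mask(im,(172,120,60),(180,255,255)));r[:190]=False;r[230:]=False;r[:,300:]=False
c=max(cv2.findContours(r.astype(np.uint8),0,2)[0],key=cv2.contourArea)[:,0];print('red px',c.min(0),c.max(0));l=L(ray(c,.019,K,T));print('red',l.min(0),l.max(0))
E
```

```text
guard col 20 175 265 [[-93.4, 34.4], [-108.4, -33.8]]
guard col 60 175 265 [[-66.0, 34.4], [-78.6, -33.8]]
guard col 120 178 266 [[-25.1, 32.3], [-34.2, -34.6]]
guard front 190 129 [[-19.3, 23.9]]
guard front 220 133 [[-19.2, 2.0]]
guard front 250 137 [[-19.2, -21.0]]
foot n 721
193 236 244 0.0839 [[30.3 -0.9]]
195 233 244 0.0833 [[31.6  0.1]]
197 232 244 0.0835 [[32.9  0.4]]
200 232 244 0.0833 [[34.8  0.4]]
210 236 244 0.0832 [[40.9 -0.9]]
220 236 244 0.0832 [[47.1 -0.9]]
240 236 244 0.0834 [[59.6 -1. ]]
260 236 244 0.0831 [[72.1 -1. ]]
165 160 [154, 157, 136, 151, 168, 167, 141, 144, 163, 163, 165, 161, 163, 162, 164, 209, 229, 231, 230, 230, 230, 232, 233, 232, 230, 230, 230, 231, 229, 227, 228, 231, 231, 232, 233, 234, 226, 193, 211, 211, 213, 214, 217, 216, 215, 215, 212, 213, 214, 215, 218, 218, 216, 215, 213, 211, 211, 146, 139, 141, 138, 133, 123, 123, 152, 186, 204, 204, 203, 205, 205, 206]
180 160 [154, 154, 136, 150, 166, 167, 143, 143, 162, 162, 165, 162, 164, 162, 162, 225, 230, 231, 231, 230, 231, 232, 233, 232, 229, 230, 230, 231, 230, 227, 227, 231, 231, 231, 233, 234
[... 198 characters left out ...]
8, 133, 146, 167, 168, 140, 144, 197, 227, 230, 231, 230, 228, 229, 231, 231, 231, 231, 232, 233, 234, 234, 232, 231, 231, 232, 232, 231, 228, 228, 232, 234, 233, 232, 234, 233, 201, 212, 212, 226, 232, 235, 234, 235, 235, 234, 233, 233, 235, 236, 237, 236, 235, 234, 234, 221, 221, 175, 171, 169, 168, 136, 135, 178, 213, 230, 229, 229, 228, 228, 230]
[-2, -2, 5, 7, 8, 8, 11, 17, 17, 16, 17, 16, 17, 16, 17, 16, 17, 16, 17, 17, 17, 19, 17, 17, 15, 17, 18, 17, 18, 17, 17, 17, 17, 17, 17, 17, 16, 9, 9, 8, 9, 9, 8, 9, 8, 9, 9, 8, 9, 284, 9, 9, 9, 9, 9, 9, 8, 10, 10, 8, 8, 10, 13, 13, 16, 16, 17, 16, 17, 16, 18, 17]
red px [267 199] [283 222]
red [74.46179758 -9.03158819] [87.27499999  9.96067315]
```

```bash
python3 - <<'E'
from h import *
f=np.load("pics/w3.npz");T=f['T'];K=calibration('wrist')['mtx']
e=np.stack([u(RAIL['yaw']),u(RAIL['yaw']+90)]);L=lambda p:((p[:,:2]-RAIL['c'])*1000@e.T)
for c in (165,180,230): print(L(ray([[c,197],[c,223.8]],.018,K,T)).round(1).tolist())
E
```

```text
[[-5.6, 11.4], [-7.7, -10.8]]
[[6.2, 11.4], [4.4, -10.8]]
[[45.5, 11.4], [44.6, -10.8]]
```

>>> move_arm --commands '[[[1.5,0.13,0,0],[1.5,0,0,0],[1.3,0,0,0],[0,0,-2,0],[0,0,-2,0],[0,0,0,0],[0,0,0,0]]]'

```text
clock: 9.2
tool_pos: [0.463, 0.0073, 0.084]
orientation: [104.9, 90.0, 21.4]
force: [0.0, -0.4, -0.7]
opening: 0.018
```

```bash
cat >>h.py <<'E'
_c=RAIL['c']; RAIL['c']=_c+.0008*u(RAIL['yaw'])+.0003*u(RAIL['yaw']+90)
def pick(x,z):
    "move for pick tip to rail x,z (m)"
    o=get_obs();T=tcp(o);e=np.stack([u(RAIL['yaw']),u(RAIL['yaw']+90)]);l=e@(T[:2,3]-RAIL['c'])
    f=e@o['force'][:2]
    print('tip rail mm x %.1f y %.1f z %.1f'%(l[0]*1e3-52,l[1]*1e3+.4,T[2,3]*1e3-57.5),'F rail',f.round(1),o['force'][2].round(1))
    go([*P(RAIL,x+.052,-.0004),z+.0575],RAIL['yaw'])
E
python3 - <<'E'
from h import *
pick(-.0538,.026)
im,d,K,T,Pt=snapw('w4');cv2.imwrite('pics/w4.png',cv2.resize(im[120:300,60:360,::-1],None,fx=2.6,fy=2.6,interpolation=cv2.INTER_CUBIC))
E
```

```text
tip rail mm x -8.8 y -0.3 z 26.5 F rail [ 0.4 -0. ] -0.7
t 9.2 tcp [0.463  0.0073 0.084 ] zyaw -83.56 shift cm [ 0.05  0.03 -4.5 ] spin rad 0.001 j [ 25.4   9.2 -36.3   0.  -44.5  71.1] F [ 0.  -0.4 -0.7] open 0.018
```

View pics/w4.png

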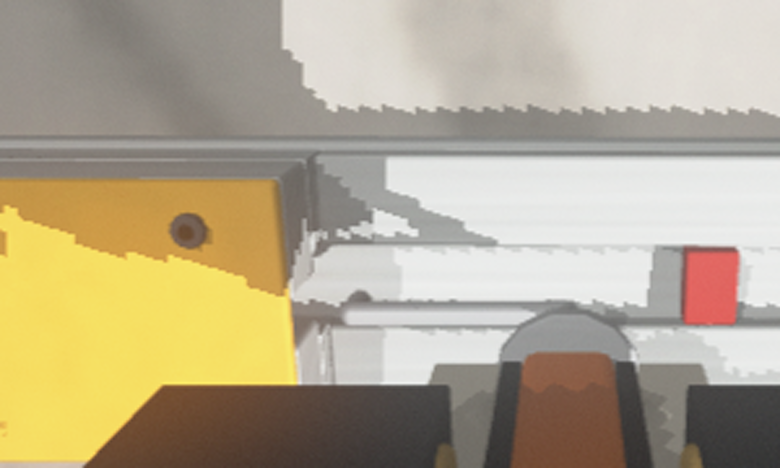

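The view shows the foot (crop row 313) heading for the guard mouth (crop column 300), with the channel at crop rows 244–325. I'll check the sideways alignment with rays.

```bash
python3 - <<'E'
from h import *
f=np.load("pics/w4.npz");im,d,T=f['im'],f['d'],f['T'];K=calibration('wrist')['mtx'];Pt=cloud(d,K,T)
e=np.stack([u(RAIL['yaw']),u(RAIL['yaw']+90)]);L=lambda p:((p[:,:2]-RAIL['c'])*1000@e.T)
G=cv2.cvtColor(im,cv2.COLOR_RGB2GRAY)
for c in (200,215,230):
    r=np.where(abs(Pt[225:260,c,2]-.040)<.005)[0]+225; print(c,r.min(),r.max(),L(ray([[c,(r.min()+r.max()+1)/2]],.0375,K,T)).round(1).tolist())
    print(G[205:255,c].tolist(),(Pt[205:255,c,2]*1000).astype(int).tolist())
    print(L(ray([[c,213.8],[c,245]],.018,K,T)).round(1).tolist())
E
```

```text
200 236 244 [[-6.5, -0.2]]
[196, 203, 207, 208, 208, 209, 144, 134, 124, 184, 208, 212, 211, 215, 214, 216, 215, 214, 212, 211, 211, 212, 213, 215, 217, 217, 199, 142, 115, 112, 107, 130, 145, 166, 191, 219, 218, 218, 217, 210, 159, 174, 203, 203, 203, 202, 201, 203, 202, 205] [16, 17, 17, 16, 16, 16, 15, 16, 15, 8, 7, 8, 8, 9, 8, 9, 9, 8, 8, 9, 8, 8, 8, 8, 10, 8, 8, 28, 29, 32, 32, 36, 37, 37, 38, 38, 39, 38, 39, 38, 16, 17, 16, 17, 16, 17, 16, 17, 15, 15]
[[-9.9, 11.3], [-11.4, -11.1]]
215 236 244 [[2.9, -0.2]]
[227, 228, 229, 232, 230, 175, 166, 168, 150, 187, 210, 224, 233, 234, 235, 235, 235, 235, 234, 233, 232, 233, 234, 235, 238, 237, 235, 235, 233, 232, 211, 141, 148, 166, 194, 218, 220, 218, 216, 211, 158, 208, 229, 227, 227, 227, 228, 226, 228, 228] [17, 16, 16, 18, 15, 16, 16, 17, 15, 8, 8, 9, 10, 7, 8, 9, 9, 9, 8, 8, 8, 7, 8, 8, 9, 9, 9, 8, 8, 8, 8, 38, 37, 38, 39, 39, 38, 38, 38, 38, 15, 16, 17, 15, 17, 17, 17, 16, 17, 17]
[[0.1, 11.3], [-1.1, -11.1]]
230 236 244 [[12.2, -0.2]]
[160, 161, 164, 165, 165, 166, 167, 170, 153, 188, 210, 212, 213, 233, 236, 235, 235, 235, 234, 233, 232, 232, 233, 236, 238, 237, 236, 234, 234, 233, 212, 142, 150, 170, 193, 218, 219, 218, 215, 209, 156, 174, 227, 228, 227, 226, 227, 227, 228, 228] [17, 16, 16, 16, 16, 16, 17, 16, 16, 8, 9, 9, 8, 7, 8, 8, 8, 8, 8, 8, 8, 7, 8, 7, 9, 7, 8, 7, 8, 8, 8, 36, 37, 38, 39, 39, 39, 39, 38, 39, 15, 15, 16, 17, 17, 16, 16, 16, 16, 16]
[[10.1, 11.3], [9.2, -11.1]]
```

>>> move_arm --commands '[[[0.05,0.02,-1,0],[0,0,-1,0],[0,0,-1,0],[0,0,-1,0],[0,0,-0.5,0],[0,0,0,0],[0,0,0,0]]]'

```text
clock: 9.95
tool_pos: [0.4579, 0.0519, 0.083]
orientation: [-67.6, 90.0, -151.2]
force: [0.8, -0.0, -1.4]
opening: 0.0175
```

>>> move_arm --commands '[[[0.2,0,0,0],[0.2,0,0,0],[0.1,0,0,0],[0.1,0,0,0],[0,0,0,0],[0,0,0,0]]]'

```text
clock: 10.55
tool_pos: [0.4585, 0.0515, 0.0782]
orientation: [80.4, 89.9, -3.2]
force: [-3.9, -1.7, 13.8]
opening: 0.0178
```

```bash
python3 - <<'E'
from h import *
pick(-.0538,.018)
E
```

```text
tip rail mm x -53.1 y 0.2 z 20.7 F rail [ 1.2 -4.1] 13.8
t 10.55 tcp [0.4585 0.0515 0.0782] zyaw -83.61 shift cm [ 0.27 -0.02 -0.07] spin rad -0.0 j [ 31.    9.5 -36.9   0.1 -43.5  65.4] F [-3.9 -1.7 13.8] open 0.0178
```

>>> move_arm --commands '[[[-0.4,0,0,0],[0,0,-0.6,0],[0,0,0,0],[0.15,0,0,0],[0.1,0,0,0],[0.1,0,0,0],[0,0,0,0]]]'

```text
clock: 11.25
tool_pos: [0.4571, 0.0576, 0.0772]
orientation: [-68.8, 90.0, -152.5]
force: [-0.1, -0.5, -0.6]
opening: 0.0178
```

```bash
python3 - <<'E'
from h import *
pick(-.0592,.018)
E
```

```text
tip rail mm x -59.4 y -0.6 z 19.7 F rail [ 0.4 -0.2] -0.6
t 11.25 tcp [0.4571 0.0576 0.0772] zyaw -83.63 shift cm [0.17 0.06 0.02] spin rad -0.001 j [ 31.8   9.6 -37.   -0.  -43.5  64.6] F [-0.1 -0.5 -0.6] open 0.0178
```

>>> move_arm --commands '[[[0.15,0.05,0,0],[0.15,0,0,0],[0.15,0,0,0],[0,0,0,0],[0,0,0,0]]]'

```text
clock: 11.75
tool_pos: [0.4577, 0.0577, 0.073]
orientation: [-64.4, 90.0, -148.1]
force: [0.3, -0.8, -1.5]
opening: 0.018
```

```bash
python3 - <<'E'
from h import *
pick(-.0592,.015)
E
```

```text
tip rail mm x -59.4 y 0.1 z 15.5 F rail [0.8 0.2] -1.5
t 11.75 tcp [0.4577 0.0577 0.073 ] zyaw -83.63 shift cm [ 0.05 -0.01  0.02] spin rad -0.0 j [ 31.8  10.  -37.2   0.  -42.8  64.6] F [ 0.3 -0.8 -1.5] open 0.018
```

>>> move_arm --commands '[[[0,0,0.25,0],[0,0,0.25,0],[0,0,0.25,0],[0,0,0.25,0],[0,0,0.25,0],[0,0,0.25,0],[0,0,0.25,0],[0,0,0.25,0]]]'

```text
clock: 12.55
tool_pos: [0.4601, 0.0388, 0.0732]
orientation: [157.2, 89.9, 73.6]
force: [-3.1, 3.5, -0.3]
opening: 0.0178
```

>>> move_arm --commands '[[[0,0,0.2,0],[0,0,0.2,0],[0,0,0.2,0],[0,0,0.2,0],[0,0,0.2,0]]]'

```text
clock: 13.05
tool_pos: [0.4608, 0.0276, 0.0729]
orientation: [-73.1, 90.0, -156.7]
force: [-3.0, 2.8, -0.6]
opening: 0.0176
```

```bash
python3 - <<'E'
from h import *
pick(0,.015)
E
```

```text
tip rail mm x -29.2 y -0.2 z 15.4 F rail [-3.1 -2.6] -0.6
t 13.05 tcp [0.4608 0.0276 0.0729] zyaw -83.63 shift cm [0.04 0.02 2.92] spin rad -0.001 j [ 28.   10.1 -37.1  -0.  -42.8  68.4] F [-3.   2.8 -0.6] open 0.0176
```

>>> move_arm --commands '[[[0,0.02,0.3,0],[0,0,0.3,0],[0,0,0.35,0],[0,0,0.35,0],[0,0,0.35,0],[0,0,0.35,0],[0,0,0.35,0],[0,0,0.35,0]]]'

```text
clock: 13.85
tool_pos: [0.4647, 0.001, 0.0732]
orientation: [105.3, 90.0, 21.7]
force: [-0.4, 3.9, -0.3]
opening: 0.0177
```

>>> move_arm --commands '[[[0,0,0.35,0],[0,0,0.35,0],[0,0,0.35,0],[0,0,0.35,0],[0,0,0.35,0],[0,0,0.35,0],[0,0,0.35,0],[0,0,0.35,0]]]'

```text
clock: 14.65
tool_pos: [0.4674, -0.027, 0.0731]
orientation: [-54.1, 90.0, -137.7]
force: [-0.8, 0.7, -0.5]
opening: 0.0178
```

```bash
python3 - <<'E'
from h import *
pick(.0567,.015)
im,d,K,T,Pt=snapw('w5');cv2.imwrite('pics/w5.png',cv2.resize(im[120:300,60:360,::-1],None,fx=2.6,fy=2.6,interpolation=cv2.INTER_CUBIC))
E
```

```text
tip rail mm x 25.9 y 0.2 z 15.6 F rail [-0.8 -0.7] -0.5
t 14.65 tcp [ 0.4674 -0.027   0.0731] zyaw -83.63 shift cm [ 0.06 -0.02  3.08] spin rad -0.0 j [ 20.9  10.6 -36.4   0.  -43.   75.5] F [-0.8  0.7 -0.5] open 0.0178
```

View pics/w5.png

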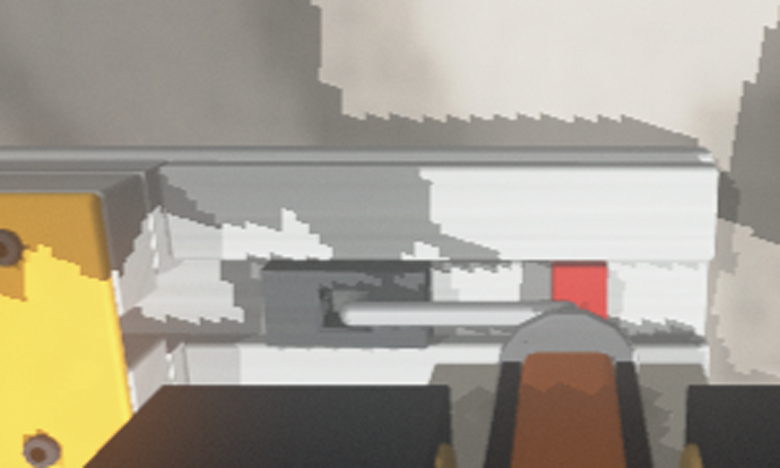

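The key is out of the guard with the hook in its hole. Its front is at crop column 430 and the stop face at column 553, so about 30 mm remain.

>>> move_arm --commands '[[[0,0,0.4,0],[0,0,0.4,0],[0,0,0.4,0],[0,0,0.4,0],[0,0,0.4,0],[0,0,0.3,0],[0,0,0.3,0],[0,0,0.1,0]]]'

```text
clock: 15.5
tool_pos: [0.4704, -0.0539, 0.073]
orientation: [-72.6, 90.0, -156.3]
force: [0.1, 1.1, -1.7]
opening: 0.0178
```

>>> move_arm --commands '[[[0,0,0.05,0],[0,0,0.05,0],[0,0,0.05,0],[0,0,0,0]]]'

```text
clock: 15.9
tool_pos: [0.4706, -0.055, 0.0731]
orientation: [78.4, 90.0, -5.2]
force: [-0.2, 0.4, -0.9]
opening: 0.0177
```

>>> move_arm --commands '[[[0,0,0.05,0],[0,0,0.05,0],[0,0,0.05,0],[0,0,0,0]]]'

```text
clock: 16.3
tool_pos: [0.4708, -0.0566, 0.0731]
orientation: [-19.8, 90.0, -103.4]
force: [-0.7, -0.2, -0.2]
opening: 0.0176
```

>>> move_arm --commands '[[[0,0,0.05,0],[0,0,0.05,0],[0,0,0,0]]]'

```text
clock: 16.6
tool_pos: [0.4709, -0.0575, 0.0731]
orientation: [132.8, 90.0, 49.2]
force: [0.3, 1.2, -1.2]
opening: 0.0176
```

>>> move_arm --commands '[[[0,0,0.05,0],[0,0,0.05,0],[0,0,0,0]]]'

```text
clock: 16.9
tool_pos: [0.4707, -0.0583, 0.073]
orientation: [-148.5, 90.0, 127.8]
force: [-1.9, 3.4, 1.2]
opening: 0.0179
```

>>> move_arm --commands '[[[0,0,0.05,0],[0,0,0,0],[0,0,0,0]]]'

```text
clock: 17.2
tool_pos: [0.4708, -0.0585, 0.073]
orientation: [-169.7, 90.0, 106.6]
force: [-3.3, 6.3, -0.6]
opening: 0.0181
```

>>> move_arm --commands '[[[0,0,0.04,0],[0,0,0,0],[0,0,0,0],[0,0,0,0]]]'

```text
clock: 17.6
tool_pos: [0.4708, -0.0587, 0.0729]
orientation: [-177.0, 89.9, 99.4]
force: [-2.3, 7.6, 0.5]
opening: 0.0179
```

```bash
python3 - <<'E'
from h import *
pick(.0567,.015)
im,d,K,T,Pt=snapw('w6');cv2.imwrite('pics/w6.png',cv2.resize(im[120:300,60:360,::-1],None,fx=2.6,fy=2.6,interpolation=cv2.INTER_CUBIC))
E
```

```text
tip rail mm x 57.7 y 0.1 z 15.4 F rail [-7.8 -1.4] 0.5
t 17.6 tcp [ 0.4708 -0.0587  0.0729] zyaw -83.64 shift cm [ 0.04 -0.01 -0.1 ] spin rad -0.001 j [ 16.7  11.2 -35.6  -0.1 -43.2  79.7] F [-2.3  7.6  0.5] open 0.0179
```

View pics/w6.png

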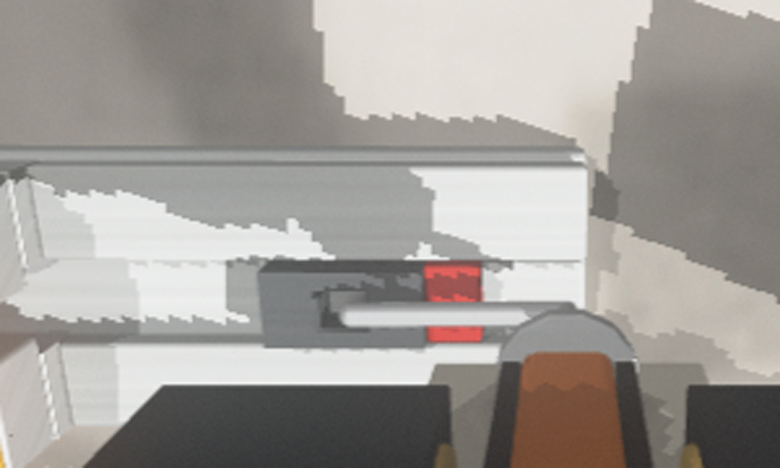

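The key sits flush against the red stop (crop column 425), pressed with 7.8 N. Next I relax the pull, lift straight out and check.

>>> move_arm --commands '[[[0,0,-0.15,0],[0,0,-0.15,0],[0,0,0,0],[-0.3,0,0,0],[-0.5,0,0,0],[-1,0,0,0],[-2,0,0,0]]]'

```text
clock: 18.35
tool_pos: [0.4699, -0.0567, 0.1111]
orientation: [-83.0, 89.9, -166.7]
force: [0.7, -0.7, -1.3]
opening: 0.0178
```

>>> move_arm --commands '[[[-2,0,0,0],[-2,0,0,0],[-1.5,0,0,0],[0,0,0,0],[0,0,0,0],[0,0,0,0]]]'

```text
clock: 18.95
tool_pos: [0.4702, -0.0565, 0.1656]
orientation: [-93.7, 89.9, -177.3]
force: [0.7, 0.9, -0.8]
opening: 0.0179
```

```bash
python3 - <<'E'
from h import *
go([.4823,-.2095,.15],-99.2)
im,d,K,T,Pt=snapw('w7')
E
```

```text
t 18.95 tcp [ 0.4702 -0.0565  0.1656] zyaw -83.64 shift cm [ 1.55 -0.49 15.34] spin rad 0.272 j [ 17.    4.4 -29.   -0.  -56.7  79.3] F [ 0.7  0.9 -0.8] open 0.0179
```

View pics/w7.png

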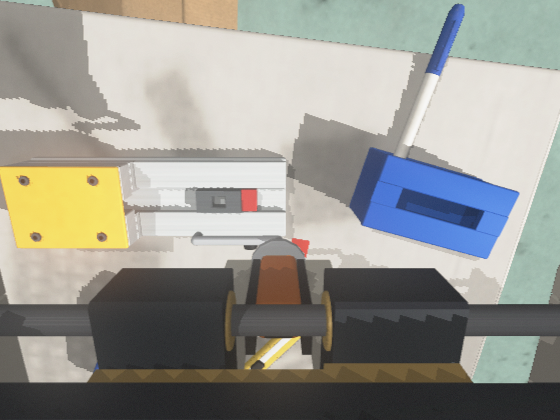

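The key lies against the stop (boundary at column 241), the hook is free, and the pick is unmoved in the grip (tip still at (197,239)). I'm taking it back above the stand.

>>> move_arm --commands '[[[0,-0.1,3,0],[0,-0.1,4,0],[0,-0.1,4,0],[0,-0.19,4.34,0],[0,0,0,0.136],[0,0,0,0.136],[0,0,0,0],[0,0,0,0]]]'

```text
clock: 19.8
tool_pos: [0.4826, -0.2093, 0.1655]
orientation: [-86.4, 89.9, 174.6]
force: [0.6, 1.2, -0.6]
opening: 0.018
```

```bash
python3 - <<'E'
from h import *
go([.4823,-.2095,.0675],-99.2)
E
```

```text
t 19.8 tcp [ 0.4826 -0.2093  0.1655] zyaw -98.99 shift cm [ 9.8  -0.01  0.02] spin rad 0.004 j [ -2.1   9.5 -23.   -0.  -57.6  83.1] F [ 0.6  1.2 -0.6] open 0.018
```

>>> move_arm --commands '[[[2,0,0.02,0.004],[2,0,0,0],[1.5,0,0,0],[1,0,0,0],[1,0,0,0],[1,0,0,0],[0.5,0,0,0],[0,0,0,0]]]'

```text
clock: 20.6
tool_pos: [0.4825, -0.2096, 0.0755]
orientation: [-85.0, 89.9, 175.6]
force: [-1.0, 0.1, -0.9]
opening: 0.018
```

>>> move_arm --commands '[[[0.4,0,0,0],[0.3,0,0,0],[0.1,0,0,0],[0,0,0,0],[0,0,0,0]]]'

```text
clock: 21.1
tool_pos: [0.483, -0.2097, 0.0682]
orientation: [87.9, 90.0, -11.5]
force: [0.2, 0.3, -0.1]
opening: 0.0176
```

```bash
python3 - <<'E'
from h import *
go([.4823,-.2095,.0675],-99.2)
E
```

```text
t 21.1 tcp [ 0.483  -0.2097  0.0682] zyaw -99.44 shift cm [ 0.07 -0.07 -0.01] spin rad -0.004 j [ -2.1  16.  -29.6   0.  -44.4  82.7] F [ 0.2  0.3 -0.1] open 0.0176
```

>>> move_arm --commands '[[[0.04,-0.04,0,0],[0.04,0,0,0],[0,0,0,0],[0,0,0,0]]]'

```text
clock: 21.5
tool_pos: [0.4825, -0.2096, 0.0675]
orientation: [81.7, 90.0, -17.7]
force: [-1.6, 1.2, 2.2]
opening: 0.0179
```

>>> move_arm --commands '[[[0,0,0,0],[0,0,0,0],[0,0,0,0],[0,0,0,0],[0,0,0,0],[0,0,0,0],[0,0,0,0],[0,0,0,0]]]' --jaw 8.7

```text
clock: 22.3
tool_pos: [0.4825, -0.2096, 0.0673]
orientation: [91.9, 90.0, -7.5]
force: [0.4, 0.3, 0.4]
opening: 0.0761
```

>>> move_arm --commands '[[[0,0,0,0],[0,0,0,0],[-0.5,0,0,0],[-1,0,0,0],[-2,0,0,0],[-2,0,0,0],[-2,0,0,0],[-2,0,0,0]]]'

```text
clock: 23.1
tool_pos: [0.4826, -0.2096, 0.1641]
orientation: [91.5, 89.9, -7.9]
force: [0.5, -0.9, 0.2]
opening: 0.0868
```

>>> move_arm --commands '[[[-2,-3,0,0],[-2,-4,0,0],[0,-4,0,0],[0,0,0,0],[0,0,0,0]]]'

```text
clock: 23.6
tool_pos: [0.3738, -0.1915, 0.2038]
orientation: [96.1, 89.8, -3.3]
force: [-0.4, -0.4, 0.2]
opening: 0.0871
```

```bash
python3 - <<'E'
from h import *
im,d,K,T,Pt=snapw('w8')
for n in ('scene','top'):
    f,dd=snapshot(n);np.savez(f'pics/{n}8.npz',im=f,d=dd)
    if n=='scene': s=cv2.resize(f[160:350,200:345,::-1],None,fx=3.1,fy=3.1)
    else: t=cv2.resize(f[120:230,225:445,::-1],None,fx=1.9,fy=1.9)
w=cv2.resize(im[:,:,::-1],None,fx=.6,fy=.6)
c=np.zeros((590,880,3),np.uint8);c[:s.shape[0],:s.shape[1]]=s[:590];c[:t.shape[0],455:455+t.shape[1]]=t;c[260:260+w.shape[0],455:455+w.shape[1]]=w
cv2.imwrite('pics/f8.png',c[:,:800])
print(get_obs()['clock'],get_obs()['opening'])
E
```

```text
23.75 0.08690217046721081
```

View pics/f8.png

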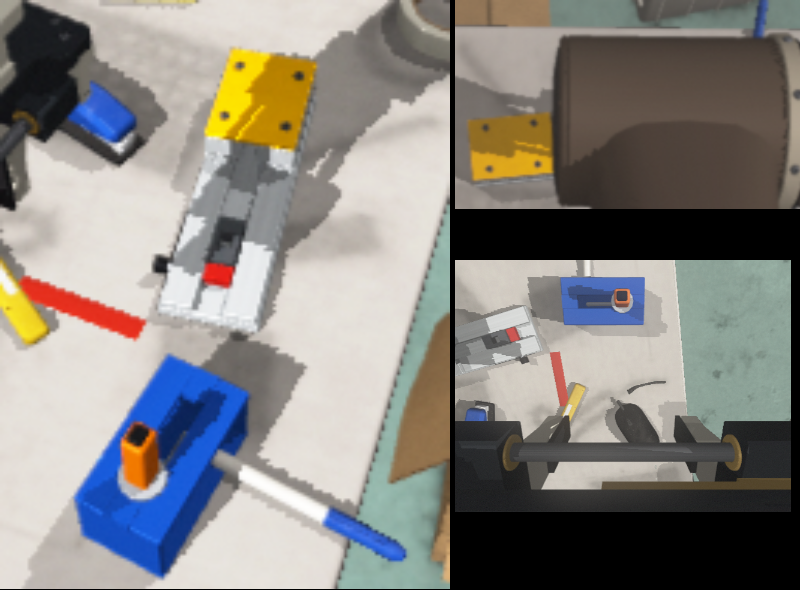

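In the final view the pick hangs upright in the stand (handle at (138,455)), the key lies against the red stop (boundary near (222,263)), and the marker beside the stand is in place. The gripper is clear of everything.

```bash
python3 -c "
from plant import *
print(close_job())"
```

```text
the job is handed in; nothing more can be done
None
```

The key is pressed home against the red stop, the pick is back upright in its stand, and I handed the job in at about 24 s of the 72 s allowed.

**Finding the hole:** The first try at lowering the tip missed the hole and landed on the key's top with about 14 N, which is under the 22 N limit. The second try, 6 mm further back, went in.

**Drawing the key:** I read only 3 to 5 N while pulling it past the sprung leaf. Forces were read only at the end of each move, so the leaf's peak was not caught. At the stop I pressed with 7.8 N along the rail, then relaxed the pull and lifted the hook straight out.

**Last checks:**
- The final pictures show the key flush against the stop.
- They show the pick hanging upright, with its collar on the stand.
- The marker beside the stand is in place. The top view was blocked by the arm, so I did not re-check the tape and note pad at the end. The arm did not work near either of them.
- The gripper was open and clear at z = 0.20 m, with force readings at noise level.
- My two measurements of the pick handle's sideways position disagreed by about 2 mm. I took a value between them, and both the grip and the return fit held.

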